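# Check a market measure with the dip rod

### The arm

A 6-joint arm with a two-finger parallel gripper is mounted at the origin on the work surface. World frame = base frame: x ahead of the robot, y to its left, z up, the work surface at z = 0. Lengths are in m, angles in rad, forces in N, time in s.
With the tool pointing down it reaches from about 0.3 to 0.775 m from the base axis. Payload 14.6 kg.
Tool frame: the origin (TCP) lies midway between the tips of the shut fingers; the grasp point (between the pads) lies 19 mm behind it; z points along the fingers, y is the direction in which the jaws open and shut (so a half turn about z gives the same grasp; the last joint's range is limited). The gripper opens to 94 mm and grips with 3 to 60 N. Pads are 16 mm wide; open, the fingers measure 119 mm over their backs; the gripper's body (75 mm by 177 mm) begins 78 mm behind the grasp point.
Start: joints at [-1.201, 0.3, 1.521, -0, 1.321, -0.067], TCP at [0.233, -0.498, 0.205] pointing down, gripper open.
Joint ranges: [-3.03, 3.03], [-0.79, 2.21], [0.23, 2.52], [-1.04, 4.18], [0, 3.07], [-2.55, 2.55]. Speed limits (rad/s): [2.22, 2.22, 2.57, 3.14, 3.14, 3.14].

### API

Orientations are given as a unit quaternion [x, y, z, w].
In Python, from plant import * gives the robot as it stands. The module is installed in compiled form; this text tells all that it offers.
- The arm moves only by the tool servo_tool, never from a script. Its arguments are lists of equal length, an entry for each row: "translation": the shift along the tool's x, y, z in mm, a list of three; "yaw": the turn about the tool's z in rad. In form: {"translation": [[dx, dy, dz], ...], "yaw": [yaw, ...]}. A call has 1 to 20 rows; each row shifts and turns the commanded pose from where the row before left it, along the tool's axes as they then stand; what a row does not reach is not made up. A row lasts 1/10 s, in which the tool goes at most 50 mm and 8.59 degrees, less where a joint would pass 70% of its speed; a pose out of reach is approached as far as the arm can. A call with a gripper value outside its range is refused whole. "grip" is the opening, from 0 (shut) to 1 (fully open), set as the call begins (left out, the last holds). The fingers move at their own pace and stop on an object; "newtons" is the grip in N (left out, the last holds). Time passes only in rows, so rows that do not move let the fingers close. It gives the time, the measured TCP pose, the force and the opening at its end, in the units of the state.
- sense(): the state, without advancing time (a new reading comes with each control period).
- snapshot(name): name is "scene" or "top"; returns (picture, depth): 480x640x3 uint8, blue, green, red; 480x640 float32, m along the optical axis (not along the pixel's ray), 0 where there is no reading.
- camera_info(name): a dict with "intrinsics" (3x3 intrinsics, pixels), "dist_coeffs" ([k1, k2, p1, p2, k3] as OpenCV has them; the pictures are not rectified), "world_from_camera" (4x4, takes a point from camera to world coordinates). Camera axes: x right, y up, looking along -z (the intrinsics and any distortion apply to the point x, -y, -z); pixel columns grow to the right and rows downward; lengths in m; the calibration is good to about 2 mm. A picture is of the moment at which its call begins. camera_info takes no time and is no camera call.
- finish_job(): hands the job in, once; it reports no verdict.
Trained networks look in the newest picture that a camera, given by its name, has taken for a name from the list of things; names that differ only in an ending like _2 or _b are one class to them, and where a whole thing is asked for, a point or a joint stands for the part that bears it (a point fixed in the world has none). Each returns a list of dicts, best first, with "conf" (0 to 1); they miss things now and then, are a little off and sometimes report something else, mostly with a low value. They report only what shows in the picture. A call takes as long as a camera call. They do not tell look-alikes from the thing itself.
- search_frame(thing, camera): "xyz" ([x, y, z] in m, in the coordinates of the camera as it stood for that picture, good to about 4 mm: the middle of the surface that is visible of it).
- trace(thing, camera): "pixels" (480x640 bool, what is visible of it).
The state is a dict: "time": time; "qpos": joint angles; "qvel": joint speeds; "joint_torque": joint torques, N m; "position": TCP position; "tool_rot": TCP orientation; "wrist_force": force on the tool from outside, world axes, zero at the start; "moment": the same for the moment, N m; "opening": finger opening in m.
Only numpy, scipy, OpenCV 4.12 (cv2) and the standard library are available. Lean on these libraries where they do the work, as an engineer would, in place of code of your own. Each camera call takes 0.05 s, during which the arm holds its last target.

### The job

Check the tin measure that stands inside the square wooden frame: take the long dip rod out of its holder, lower it gently (do not drop it) into that measure until it rests on the bottom, and let go. Then read how much of the rod shows above the measure's rim and slide the cursor of the tally rule from near zero to that same length, leaving the rod standing in the measure.

Things in the scene. Friction and masses are not known exactly. Their poses are not given: they have to be found in the camera images.
- rod: Plain pale wooden dip rod, 22 mm diameter, 160 mm long, 60 g, dark rings every 10 mm from its top. Origin: centre of its lower end; z up along it. It starts upright in a bore (28 mm, 40 mm deep) of a fixed wooden holder 50 mm high; 120 mm stands out. A dark pestle, same thickness, 90 mm long, stands in the other bore, 100 mm away. Grip the rod by its top 30 mm.
- check_place (a point): Centre of the square wooden frame (134 mm, 12 mm high), on the table, z = 0; also the axis of the measure there: fixed tin tube, 46 mm outside, 115 mm high, 34 mm bore open at the top, loop handle on one side to 45 mm from the axis. Its inner floor's depth differs from run to run: 50 to 110 mm of the rested rod will show above the rim. Two like measures stand outside the frame.
- cursor (a joint): Reading of the tally rule, 0 to 0.120 m: distance of the cursor's pointer from the zero mark; starts at 0 to 0.020. The rule is a fixed flat wooden board (70 x 190 x 12 mm) with ticks every 10 mm, longer ones at 0, 50 and 100 mm. The cursor slides along it with about 1.5 N friction and stays where it is left.
- cursor_grip (a point): Point on the upright axis of the cursor's steel grip block (18 x 18 mm, from 21 to 55 mm above the table), 40 mm above the table; moves with the cursor. Its y axis points along the rule, the way the reading grows (away from the zero mark); x across the rule, z up.
Not all that is in view belongs to the job. What is shaped like the part that bears cursor but red is not meant.

How it is judged:
By the outcome, as a careful person would: the job done as asked, in the order asked, and still so for the second after the job is handed in, with the robot touching nothing.
It also fails if it takes over 53 s, if anything falls off the work surface, if the arm or the gripper's body presses on something with over 40 N, if the wrist force passes 120 N, or if a joint passes its speed limit or range.

## Working session

There is one attempt and no reset: what is moved stays moved. The work goes in short steps, Python scripts to look and compute and a tool call to move; the robot and the scene stay as the last step left them, time stands still between calls to the robot, and variables do not carry over. Pictures are saved under pics/ and viewed, and the job is handed in when it is done.

Besides the shell and the picture viewer there is one more tool, called after "Emit:" as name(argument=value, ...) on one line, values as JSON. servo_tool: Moves the arm, as the interface text tells. Its arguments: {"type":"object","properties":{"translation":{"type":"array"},"yaw":{"type":"array"},"grip":{"type":"number"},"newtons":{"type":"number"}},"required":["translation","yaw"]}

```bash
mkdir -p pics
cat > h.py <<'E'
from plant import *
import numpy as np, cv2
def save(n,img): cv2.imwrite('pics/'+n+'.png',img)
def towld(cam,uv,depth=None,z=None):
    ci=camera_info(cam);K=np.array(ci['intrinsics'],float);D=np.array(ci['dist_coeffs'],float);T=np.array(ci['world_from_camera'])
    p=cv2.undistortPoints(np.array(uv,float).reshape(-1,1,2),K,D).reshape(-1,2)
    r=np.c_[p[:,0],-p[:,1],-np.ones(len(p))]
    if depth is not None: c=r*np.asarray(depth).reshape(-1,1)
    else:
        w=r@T[:3,:3].T; s=(z-T[2,3])/w[:,2]; return T[:3,3]+w*s[:,None]
    return c@T[:3,:3].T+T[:3,3]
def c2w(cam,p):
    T=np.array(camera_info(cam)['world_from_camera']);return T[:3,:3]@np.array(p)+T[:3,3]
def topix(cam,P):
    ci=camera_info(cam);K=np.array(ci['intrinsics'],float);D=np.array(ci['dist_coeffs'],float);T=np.array(ci['world_from_camera'])
    c=(np.atleast_2d(P)-T[:3,3])@T[:3,:3]; c=c*[1,-1,-1]
    return cv2.projectPoints(c.reshape(-1,1,3),np.zeros(3),np.zeros(3),K,D)[0].reshape(-1,2)
E
python3 - <<'E'
from h import *
np.set_printoptions(precision=4,suppress=True)
for c in ['scene','top']:
    p,d=snapshot(c); save(c+'0',p); np.save(c+'0d.npy',d)
    ci=camera_info(c);print(c,np.array(ci['world_from_camera']),ci['intrinsics'],ci['dist_coeffs'])
    for t in ['rod','cursor','cursor_grip']:
        for r in search_frame(t,c): print(c,t,r['conf'],c2w(c,r['xyz']),topix(c,c2w(c,r['xyz'])))
print(sense())
E
```

```text
scene [[ 0.2538 -0.7645  0.5925  1.0659]
 [ 0.9671  0.2102 -0.1431 -0.1767]
 [-0.0152  0.6093  0.7928  0.8752]
 [ 0.      0.      0.      1.    ]] [[509.1516   0.     314.2468]
 [  0.     509.1516 237.569 ]
 [  0.       0.       1.    ]] [-0.0863  0.      0.      0.      0.    ]
scene rod 0.97 [ 0.4705 -0.2484  0.1238] [[201.3139 247.1332]]
scene cursor 0.71 [0.5346 0.1846 0.0343] [[425.782 252.388]]
scene cursor 0.5 [0.3441 0.227  0.0368] [[411.1891 182.0663]]
scene cursor 0.5 [ 0.332  -0.1902  0.0363] [[227.9483 215.7862]]
scene cursor_grip 0.64 [ 0.3324 -0.1896  0.0376] [[228.1772 215.4844]]
scene cursor_grip 0.56 [0.5328 0.1807 0.0328] [[423.5593 252.5621]]
top [[-0.0046  0.9939 -0.1099  0.3663]
 [-1.     -0.0037  0.009  -0.002 ]
 [ 0.0086  0.11    0.9939  0.9912]
 [ 0.      0.      0.      1.    ]] [[565.7456   0.     314.6316]
 [  0.     565.7456 240.8979]
 [  0.       0.       1.    ]] [-0.1692  0.      0.      0.      0.    ]
top rod 0.77 [ 0.4588 -0.2383  0.1409] [[463.593  241.3542]]
top cursor 0.72 [0.3392 0.2326 0.0343] [[171.5889 319.2855]]
top cursor 0.54 [ 0.3242 -0.1854  0.0362] [[418.4723 327.4515]]
top cursor 0.49 [0.519  0.1863 0.0404] [[199.3056 213.7039]]
top cursor_grip 0.75 [0.339  0.2301 0.0362] [[172.7529 319.4569]]
top cursor_grip 0.62 [0.5183 0.1864 0.041 ] [[199.1638 214.0354]]
top cursor_grip 0.62 [ 0.323  -0.1845  0.0357] [[417.896  328.1252]]
top cursor_grip 0.53 [ 0.4583 -0.2395  0.1429] [[464.7613 241.5512]]
{'time': 0.4, 'qpos': array([-1.2006,  0.3   ,  1.5211, -0.    ,  1.3207, -0.0666]), 'qvel': array([-0.0011, -0.0006, -0.0022, -0.0012,  0.0009,  0.0019]), 'joint_torque': array([  0.0007, -53.1188, -35.2602,   0.0709,   0.0218,  -0.    ]), 'position': array([ 0.2327, -0.4983,  0.2054]), 'tool_rot': array([ 0.9762,  0.2167, -0.    , -0.0001]), 'wrist_force': array([-0.3243, -0.9933,  0.0501]), 'moment': array([-0.0423,  0.037 ,  0.0262]), 'opening': 0.0938804708685481}
```

View pics/scene0.png

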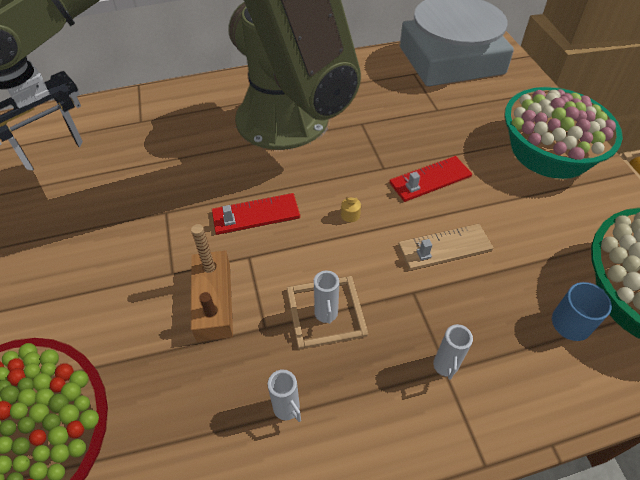

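View pics/top0.png

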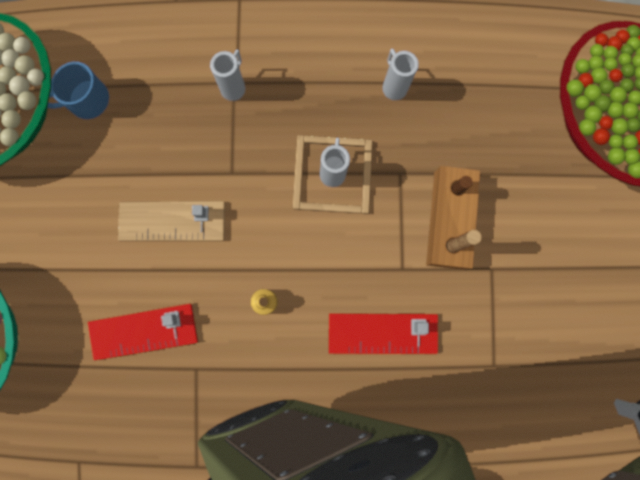

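Scene view: the pale rod is at (200,240), with the dark pestle at (208,303) in the same holder. Three rules could be meant: wooden (425,250), red (228,215) and red (412,182). The wooden one fits because red is excluded. Three measures could be meant: (326,295), (284,395) and (453,350). The first stands inside the frame. I'll confirm in crops.

Run:
```python
from h import *
np.set_printoptions(precision=4,suppress=True)
t=cv2.imread('pics/top0.png');s=cv2.imread('pics/scene0.png')
a=cv2.resize(t[190:250,105:240],(780,347),interpolation=cv2.INTER_CUBIC)
save('rule_top',a)
save('rs_scene',cv2.resize(s[215:275,390:500],(770,420),interpolation=cv2.INTER_CUBIC))
save('fr_top',cv2.resize(t[125:275,285:490],(800,585),interpolation=cv2.INTER_CUBIC))
# cloud from both depths
for c in ['top','scene']:
    d=np.load(c+'0d.npy');v,u=np.mgrid[0:480,0:640];m=d>0
    uv=np.c_[u[m],v[m]];P=towld(c,uv,d[m]);np.save(c+'P.npy',P)
    x,y,z=P.T
    def box(n,x0,x1,y0,y1,z0,z1):
        k=(x>x0)&(x<x1)&(y>y0)&(y<y1)&(z>z0)&(z<z1);q=P[k]
        if len(q): print(c,n,len(q),'med',np.median(q,0),'lo',np.percentile(q,3,0),'hi',np.percentile(q,97,0))
    box('rodtop',.4,.55,-.3,-.15,.163,.18)
    box('rodside',.4,.55,-.3,-.15,.1,.16)
    box('pestle',.5,.65,-.3,-.15,.07,.11)
    box('holder',.4,.65,-.35,-.15,.045,.055)
    box('rim',.5,.68,-.1,.08,.108,.122)
    box('tube',.5,.68,-.1,.08,.03,.1)
    box('frame',.5,.7,-.12,.1,.008,.016)
    box('cursor',.45,.58,.12,.25,.05,.06)
    box('rule',.42,.62,.1,.4,.009,.015)
```

```text
top rodtop 170 med [ 0.4622 -0.2448  0.1695] lo [ 0.4533 -0.2557  0.1652] hi [ 0.4711 -0.2353  0.172 ]
top rodside 150 med [ 0.4587 -0.237   0.1326] lo [ 0.4522 -0.2468  0.1009] hi [ 0.4715 -0.2343  0.1582]
top pestle 207 med [ 0.5601 -0.2549  0.0986] lo [ 0.5515 -0.2664  0.0726] hi [ 0.571  -0.2466  0.102 ]
top holder 3312 med [ 0.5124 -0.2466  0.0496] lo [ 0.432  -0.2879  0.0465] hi [ 0.5924 -0.2141  0.0529]
top rim 328 med [ 0.5943 -0.0432  0.1144] lo [ 0.5728 -0.0638  0.1087] hi [ 0.6155 -0.0223  0.1175]
top tube 566 med [ 0.5953 -0.0434  0.0669] lo [ 0.5718 -0.0596  0.0341] hi [ 0.63   -0.022   0.0983]
top frame 1796 med [ 0.5903 -0.0411  0.0118] lo [ 0.5291 -0.1091  0.0087] hi [0.6613 0.0233 0.0149]
top cursor 120 med [0.523  0.1878 0.0546] lo [0.5145 0.1794 0.0512] hi [0.5316 0.1963 0.0574]
top rule 3394 med [0.5092 0.2484 0.0123] lo [0.4791 0.1533 0.0096] hi [0.5438 0.3338 0.0147]
scene rodtop 118 med [ 0.4648 -0.2471  0.1699] lo [ 0.4529 -0.2569  0.164 ] hi [ 0.4742 -0.2373  0.172 ]
scene rodside 252 med [ 0.4718 -0.2463  0.1311] lo [ 0.4643 -0.2575  0.1008] hi [ 0.4749 -0.2367  0.1576]
scene pestle 203 med [ 0.5682 -0.2586  0.0971] lo [ 0.554  -0.2685  0.0718] hi [ 0.574  -0.2493  0.1015]
scene holder 2298 med [ 0.5167 -0.2501  0.0499] lo [ 0.4357 -0.2893  0.0467] hi [ 0.5952 -0.2164  0.0528]
scene rim 270 med [ 0.5977 -0.044   0.1141] lo [ 0.5764 -0.0646  0.1084] hi [ 0.6177 -0.0236  0.1169]
scene tube 648 med [ 0.613  -0.0483  0.0748] lo [ 0.5787 -0.0658  0.0338] hi [ 0.6395 -0.0263  0.0979]
scene frame 1316 med [ 0.6173 -0.0564  0.0114] lo [ 0.5305 -0.1106  0.0085] hi [0.6646 0.0225 0.0145]
scene cursor 70 med [0.5257 0.1856 0.0542] lo [0.5169 0.1781 0.0502] hi [0.5333 0.1934 0.0571]
scene rule 2037 med [0.5151 0.2487 0.0118] lo [0.48   0.152  0.0094] hi [0.5466 0.3321 0.0145]
```

View pics/rule_top.png

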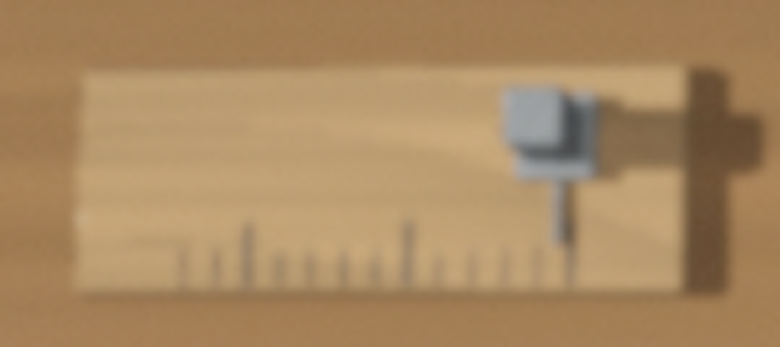

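View pics/rs_scene.png

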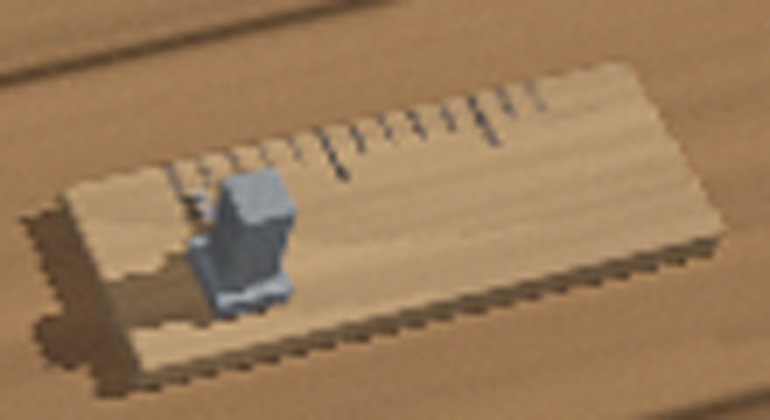

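View pics/fr_top.png

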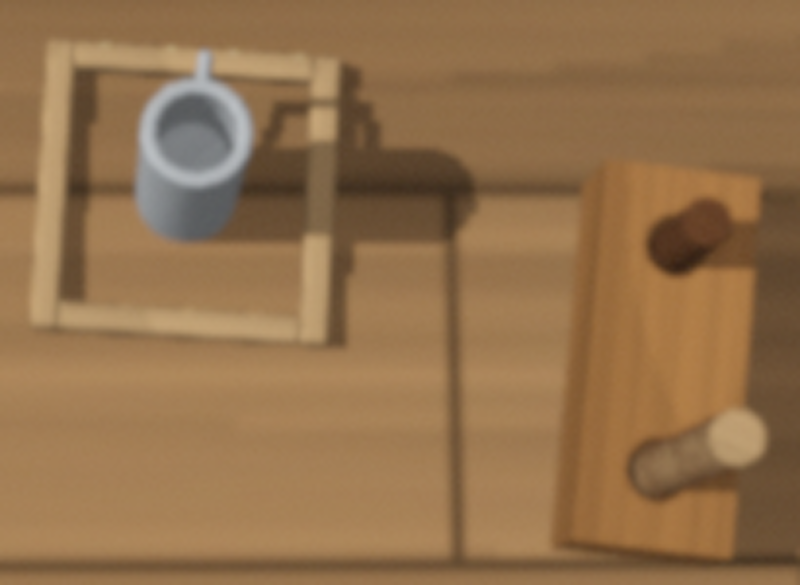

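Crops confirm it: the wooden rule carries a grey cursor near zero and reads toward +y. The measure at top (335,165) is inside the frame, and the pale ringed rod is in the near bore. I'll align the tool with the world axes and move over the rod.

Emit:
servo_tool(translation=[[0,0,0],[0,0,0],[0,0,0],[23,-25,0],[23,-25,0],[23,-25,0],[23,-25,0],[23,-25,0],[23,-25,0],[23,-25,0],[23,-25,0],[23,-25,0],[23,-25,0],[0,0,0]], yaw=[0.146,0.146,0.145,0,0,0,0,0,0,0,0,0,0,0], grip=1)

```text
time: 1.8
position: [0.4645, -0.246, 0.2054]
tool_rot: [1.0, 0.002, 0.0, -0.0]
wrist_force: [-0.5, -0.6, 0.3]
opening: 0.0937
```

Run:
```python
from h import *
np.set_printoptions(precision=4,suppress=True)
print(sense())
t=cv2.imread('pics/top0.png')
# rule geometry
for c in ['top','scene']:
    P=np.load(c+'P.npy')
    k=(abs(P[:,2]-.012)<.003)&(P[:,0]>.45)&(P[:,0]<.57)&(P[:,1]>.12)&(P[:,1]<.38)
    print(c,cv2.minAreaRect(P[k][:,:2].astype(np.float32)*1000))
# ticks in top crop: scale 780/135
f=780/135
for n,(a,b) in dict(z0=(568,270),p50=(407,255),p100=(248,255),ptr=(557,238),blockTop=(532,118)).items():
    uv=[(a+.5)/f-.5+105,(b+.5)/f-.5+190]; print(n,uv,towld('top',[uv],z=.012),towld('top',[uv],z=.016), towld('top',[uv],z=.055))
f=7
for n,(a,b) in dict(z0=(172,175),p50=(332,155),p100=(485,120),ptr=(200,200),blockTop=(259,195)).items():
    uv=[(a+.5)/f-.5+390,(b+.5)/f-.5+215]; print(n,uv,towld('scene',[uv],z=.012),towld('scene',[uv],z=.016), towld('scene',[uv],z=.055))
```

```text
{'time': 1.8, 'qpos': array([-0.557 ,  0.2456,  1.5902,  0.0005,  1.3058,  1.0106]), 'qvel': array([-0.0691, -0.0122,  0.019 , -0.0138, -0.001 , -0.0674]), 'joint_torque': array([  2.7384, -49.5691, -35.7419,   0.2252,  -0.032 ,   1.0051]), 'position': array([ 0.4645, -0.246 ,  0.2054]), 'tool_rot': array([ 1.    ,  0.0015,  0.0001, -0.0002]), 'wrist_force': array([-0.4849, -0.5725,  0.2938]), 'moment': array([0.0031, 0.0097, 0.0152]), 'opening': 0.09370934633911769}
top ((511.6425476074219, 244.01580810546875), (69.2040023803711, 192.69113159179688), 0.09444261342287064)
scene ((513.0374755859375, 242.10830688476562), (73.22093963623047, 191.1585693359375), 0.025723809376358986)
z0 [202.89423076923077, 236.31730769230768] [[0.4834 0.1848 0.012 ]] [[0.4829 0.184  0.016 ]] [[0.4782 0.1766 0.055 ]]
p50 [175.02884615384616, 233.72115384615384] [[0.4882 0.2345 0.012 ]] [[0.4877 0.2336 0.016 ]] [[0.4828 0.2242 0.055 ]]
p100 [147.5096153846154, 233.72115384615384] [[0.4884 0.2842 0.012 ]] [[0.4879 0.2831 0.016 ]] [[0.4831 0.2717 0.055 ]]
ptr [200.9903846153846, 230.77884615384616] [[0.4932 0.1883 0.012 ]] [[0.4927 0.1876 0.016 ]] [[0.4876 0.18   0.055 ]]
blockTop [196.66346153846155, 210.0096153846154] [[0.5301 0.1968 0.012 ]] [[0.5295 0.196  0.016 ]] [[0.5229 0.1881 0.055 ]]
z0 [414.14285714285717, 239.57142857142858] [[0.4825 0.183  0.012 ]] [[0.4852 0.1813 0.016 ]] [[0.5115 0.1651 0.055 ]]
p50 [437.0, 236.71428571428572] [[0.4883 0.2333 0.012 ]] [[0.491  0.2314 0.016 ]] [[0.5171 0.2128 0.055 ]]
p100 [458.8571428571429, 231.71428571428572] [[0.4882 0.2845 0.012 ]] [[0.4909 0.2824 0.016 ]] [[0.517  0.2615 0.055 ]]
ptr [418.14285714285717, 243.14285714285714] [[0.4936 0.1877 0.012 ]] [[0.4963 0.186  0.016 ]] [[0.5221 0.1695 0.055 ]]
blockTop [426.57142857142856, 242.42857142857142] [[0.4966 0.2057 0.012 ]] [[0.4993 0.204  0.016 ]] [[0.525  0.1867 0.055 ]]
```

Emit:
servo_tool(translation=[[1,0,0],[0,0,17],[0,0,17],[0,0,17],[0,0,18],[0,0,0],[0,0,0]], yaw=[0,0,0,0,0,0,0])

```text
time: 2.5
position: [0.4634, -0.2491, 0.137]
tool_rot: [1.0, -0.001, -0.0, 0.0]
wrist_force: [-0.6, 0.4, 0.2]
opening: 0.0939
```

Emit:
servo_tool(translation=[[0,0,0],[0,0,0],[0,0,0],[0,0,0],[0,0,0],[0,0,0],[0,0,0],[0,0,0]], yaw=[0,0,0,0,0,0,0,0], grip=0, newtons=20)

```text
time: 3.3
position: [0.4637, -0.2484, 0.1364]
tool_rot: [1.0, -0.0, 0.0, -0.0]
wrist_force: [0.6, 0.2, -0.7]
opening: 0.0335
```

Run:
```python
from h import *
s=sense();print(s['position'],s['opening'],s['wrist_force'])
p,d=snapshot('scene'); save('g1',cv2.resize(p[150:350,130:340],(800,762),interpolation=cv2.INTER_CUBIC)[:600])
```

```text
[ 0.4637351  -0.24838081  0.1364489 ] 0.033515864799111915 [ 0.59973914  0.24196123 -0.68323303]
```

View pics/g1.png

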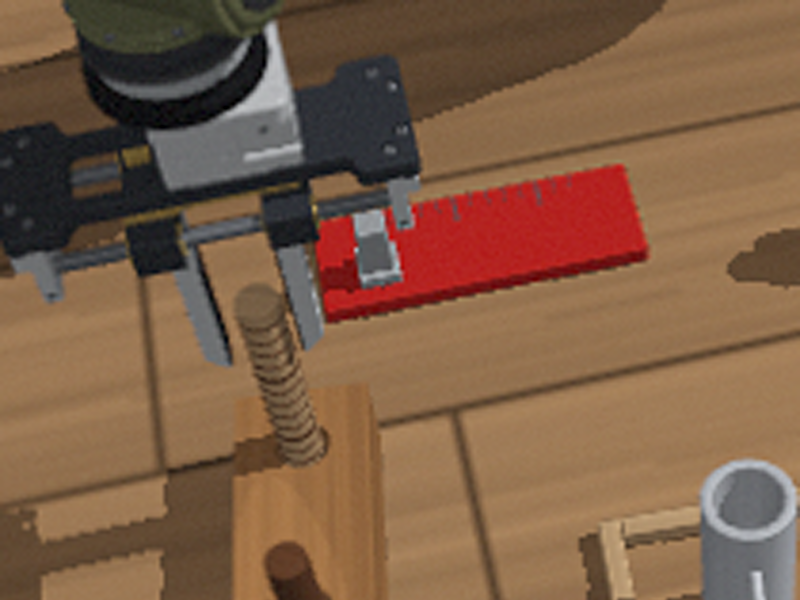

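The rod's top at crop (260,305) is between the two fingers, which are still closing at 33 mm.

Emit:
servo_tool(translation=[[0,1,0],[0,0,0],[0,0,0],[0,0,0],[0,0,0]], yaw=[0,0,0,0,0])

```text
time: 3.85
position: [0.4637, -0.2494, 0.1364]
tool_rot: [1.0, -0.0, -0.0, -0.0]
wrist_force: [0.2, -0.0, 0.9]
opening: 0.0217
```

Emit:
servo_tool(translation=[[0,0,-5],[0,0,-15],[0,0,-20],[0,0,-20],[0,0,-20],[0,0,-20],[0,0,-20],[0,0,-10],[0,0,0],[0,0,0]], yaw=[0,0,0,0,0,0,0,0,0,0])

```text
time: 4.85
position: [0.4635, -0.2493, 0.2657]
tool_rot: [1.0, -0.0, -0.0, -0.0]
wrist_force: [0.6, 0.4, -1.2]
opening: 0.0214
```

Run:
```python
from h import *
s=sense();print(s['position'],s['opening'],s['wrist_force'])
p,d=snapshot('scene'); save('g2',cv2.resize(p[80:330,120:400],(672,600),interpolation=cv2.INTER_CUBIC)); np.save('d2.npy',d)
p,d=snapshot('top'); save('g2t',p)
```

```text
[ 0.46352871 -0.24926816  0.26565289] 0.02137077119666259 [ 0.60123427  0.41584004 -1.23027035]
```

View pics/g2.png

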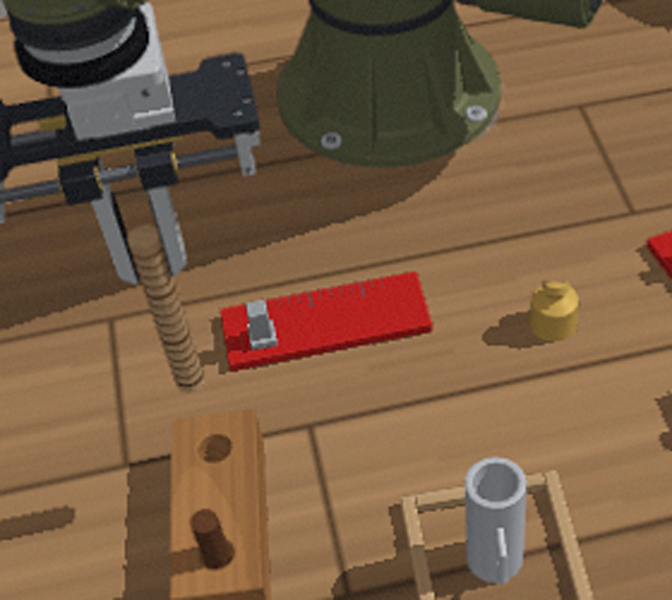

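The rod is lifted clear of the holder, its lower end at crop (190,383). I'll measure its axis against the measure.

Run:
```python
from h import *
np.set_printoptions(precision=4,suppress=True)
d=np.load('d2.npy');v,u=np.mgrid[0:480,0:640];m=d>0
P=towld('scene',np.c_[u[m],v[m]],d[m])
k=(abs(P[:,0]-.465)<.025)&(abs(P[:,1]+.249)<.02)&(P[:,2]>.13)&(P[:,2]<.225);q=P[k]
for z in np.arange(.135,.225,.015):
    w=q[abs(q[:,2]-z)<.008];
    # circle fit r=11
    from scipy.optimize import least_squares
    r=least_squares(lambda c:np.hypot(w[:,0]-c[0],w[:,1]-c[1])-.011,[.465,-.249],loss='soft_l1',f_scale=.001).x
    print(round(z,3),len(w),r)
P=np.load('sceneP.npy');k=(abs(P[:,2]-.114)<.004)&(np.hypot(P[:,0]-.597,P[:,1]+.044)<.027)
w=P[k];import scipy
r=least_squares(lambda c:np.hypot(w[:,0]-c[0],w[:,1]-c[1])-.020,[.597,-.044],loss='soft_l1',f_scale=.002).x;print('rim scene',r)
P=np.load('topP.npy');k=(abs(P[:,2]-.114)<.004)&(np.hypot(P[:,0]-.597,P[:,1]+.044)<.027)
w=P[k]
r=least_squares(lambda c:np.hypot(w[:,0]-c[0],w[:,1]-c[1])-.020,[.597,-.044],loss='soft_l1',f_scale=.002).x;print('rim top',r)
```

```text
0.135 14 [ 0.4618 -0.2485]
0.15 69 [ 0.4623 -0.249 ]
0.165 74 [ 0.4623 -0.2493]
0.18 72 [ 0.4622 -0.2494]
0.195 79 [ 0.4623 -0.2493]
0.21 84 [ 0.4623 -0.2494]
rim scene [ 0.5972 -0.0438]
rim top [ 0.5942 -0.0429]
```

Emit:
servo_tool(translation=[[7,-10,0],[14,-21,0],[16,-25,0],[16,-25,0],[16,-25,0],[16,-25,0],[16,-25,0],[16,-25,0],[10,-15,0],[7,-9,0],[0,0,0],[0,0,0],[0,0,0],[0,0,0]], yaw=[0,0,0,0,0,0,0,0,0,0,0,0,0,0])

```text
time: 6.35
position: [0.5975, -0.0452, 0.2667]
tool_rot: [1.0, -0.001, 0.0, 0.0]
wrist_force: [0.4, 0.6, -0.5]
opening: 0.0217
```

Run:
```python
from h import *
np.set_printoptions(precision=4,suppress=True)
from scipy.optimize import least_squares
s=sense();print(s['position'],s['opening'],s['wrist_force'])
p,d=snapshot('scene'); save('g3',cv2.resize(p[130:350,230:430],(546,600),interpolation=cv2.INTER_CUBIC))
v,u=np.mgrid[0:480,0:640];m=d>0
P=towld('scene',np.c_[u[m],v[m]],d[m]);x,y,z=P.T
for zz in (.145,.16,.175,.19,.205):
    w=P[(np.hypot(x-.598,y+.044)<.025)&(abs(z-zz)<.007)]
    print(zz,len(w),least_squares(lambda c:np.hypot(w[:,0]-c[0],w[:,1]-c[1])-.011,[.595,-.044],loss='soft_l1',f_scale=.001).x)
```

```text
[ 0.5975 -0.0452  0.2667] 0.02174167912951203 [ 0.3573  0.5723 -0.4985]
0.145 41 [ 0.5963 -0.0439]
0.16 58 [ 0.5968 -0.0443]
0.175 57 [ 0.5967 -0.0444]
0.19 59 [ 0.5965 -0.0444]
0.205 66 [ 0.5968 -0.0444]
```

View pics/g3.png

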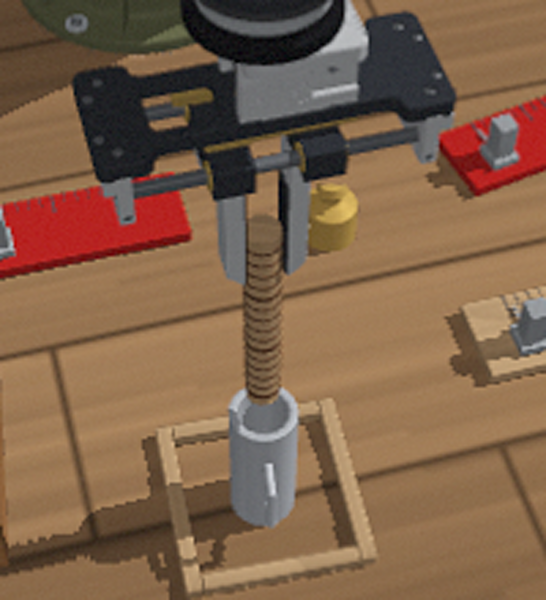

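Over the bore, the rod at (.5967,-.0444) matches the rim centre (.5972,-.0438) in the same camera. Lowering: quickly to inside the rim, then slowly.

Emit:
servo_tool(translation=[[0,0,5],[0,0,7],[0,0,7],[0,0,8],[0,0,10],[0,0,10],[0,0,10],[0,0,8],[0,0,3],[0,0,0]], yaw=[0,0,0,0,0,0,0,0,0,0], newtons=10)

```text
time: 7.4
position: [0.5977, -0.0444, 0.198]
tool_rot: [1.0, -0.0, -0.0, -0.0]
wrist_force: [-0.0, 0.2, -1.2]
opening: 0.0216
```

Emit:
servo_tool(translation=[[0,0,2],[0,0,2],[0,0,2],[0,0,2],[0,0,2]], yaw=[0,0,0,0,0])

```text
time: 7.9
position: [0.5987, -0.0444, 0.1905]
tool_rot: [1.0, -0.0, 0.002, 0.0]
wrist_force: [-0.9, 1.6, 15.7]
opening: 0.0217
```

Emit:
servo_tool(translation=[[0,0,-1],[0,0,-1],[0,0,0],[0,0,0]], yaw=[0,0,0,0])

```text
time: 8.3
position: [0.5978, -0.0445, 0.1905]
tool_rot: [1.0, -0.0, 0.0, 0.0]
wrist_force: [0.7, -0.8, 1.1]
opening: 0.0217
```

Run:
```python
from h import *
np.set_printoptions(precision=4,suppress=True)
s=sense();print(s['position'],s['opening'],s['wrist_force'],s['moment'])
p,d=snapshot('scene'); save('g4',cv2.resize(p[170:330,260:400],(525,600),interpolation=cv2.INTER_CUBIC))
```

```text
[ 0.5978 -0.0445  0.1905] 0.021684089387189426 [ 0.6638 -0.7764  1.0509] [ 0.0343  0.0812 -0.0065]
```

View pics/g4.png

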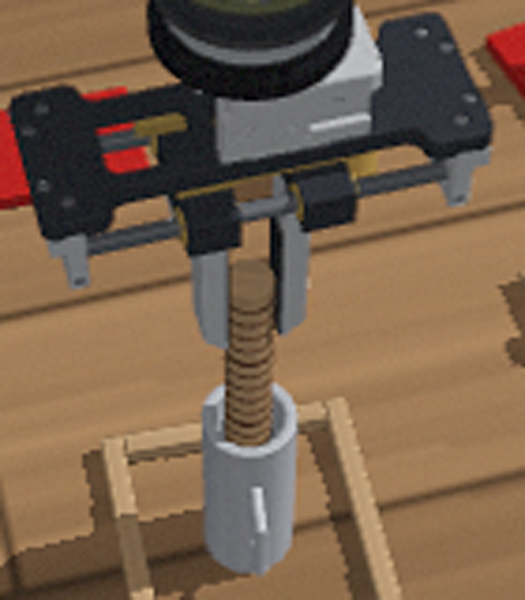

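Emit:
servo_tool(translation=[[0,0,0],[0,0,0],[0,0,0],[0,0,0],[0,0,0],[0,0,0],[0,0,0],[0,0,0]], yaw=[0,0,0,0,0,0,0,0], grip=0.7)

```text
time: 9.15
position: [0.5978, -0.0444, 0.1905]
tool_rot: [1.0, -0.0, 0.0, 0.0]
wrist_force: [0.0, -1.1, 0.5]
opening: 0.0661
```

Run:
```python
from h import *
np.set_printoptions(precision=4,suppress=True)
s=sense();print(s['position'],s['opening'],s['wrist_force'],s['moment'])
p,d=snapshot('scene'); save('g5',cv2.resize(p[170:330,260:400],(525,600),interpolation=cv2.INTER_CUBIC))
```

```text
[ 0.5978 -0.0444  0.1905] 0.06605386627175616 [ 0.0145 -1.063   0.5319] [ 0.0678  0.0553 -0.022 ]
```

View pics/g5.png

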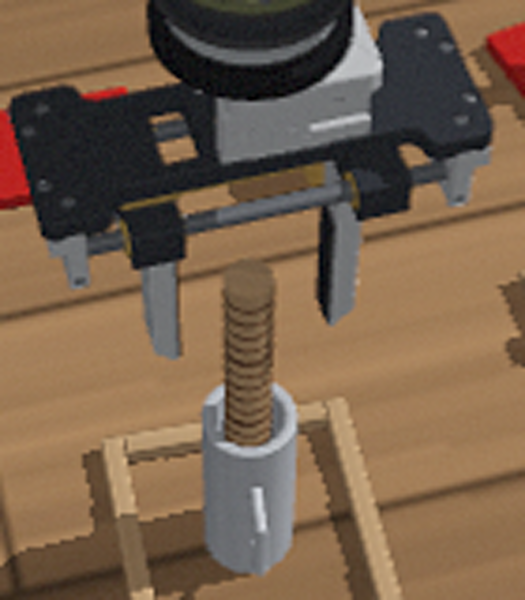

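The rod stands on its own and its top did not drop. I'll raise the tool and move toward the rule.

Emit:
servo_tool(translation=[[0,0,-5],[0,0,-15],[0,0,-20],[0,0,-20],[0,0,-18],[0,0,-2],[-7,-22,0],[-7,-23,0],[-7,-23,0],[-7,-23,0],[-7,-23,0],[-7,-23,0],[-7,-23,0],[-7,-23,0],[-8,-24,0],[-9,-24,0],[0,0,0],[0,0,0]], yaw=[0,0,0,0,0,0,0,0,0,0,0,0,0,0,0,0,0,0])

```text
time: 11.0
position: [0.5247, 0.1866, 0.2699]
tool_rot: [1.0, 0.0, -0.0, 0.0]
wrist_force: [0.8, -0.2, -0.1]
opening: 0.0655
```

Run:
```python
from h import *
np.set_printoptions(precision=4,suppress=True)
from scipy.optimize import least_squares
s=sense();print(s['position'],s['opening'],s['wrist_force'])
for c in ['scene','top']:
    p,d=snapshot(c); cv2.imwrite('pics/%s6.png'%c,p); np.save(c+'6d.npy',d)
    v,u=np.mgrid[0:480,0:640];m=d>0
    P=towld(c,np.c_[u[m],v[m]],d[m]);x,y,z=P.T
    r=np.hypot(x-.597,y+.044)
    k=(r<.03)&(z>.19); zz=z[k]; print(c,'rod hi',k.sum(),np.percentile(zz,[50,80,90,97,100]))
    h,e=np.histogram(z[r<.03],bins=np.arange(.10,.235,.002)); print(dict(zip((e[:-1]*1000).astype(int),h)))
    kk=(r<.03)&(z>zz.max()-.006); print('top patch',kk.sum(),np.median(P[kk],0))
    for q in (.13,.15,.17,.19,.21):
        w=P[(r<.025)&(abs(z-q)<.01)]
        if len(w)>8: print(q,len(w),least_squares(lambda c:np.hypot(w[:,0]-c[0],w[:,1]-c[1])-.011,[.597,-.044],loss='soft_l1',f_scale=.001).x)
t=cv2.imread('pics/top6.png');sc=cv2.imread('pics/scene6.png')
save('c6s',cv2.resize(sc[210:330,280:370],(450,600),interpolation=cv2.INTER_CUBIC))
save('c6t',t)
```

```text
[0.5247 0.1866 0.2699] 0.06547939704117384 [ 0.841  -0.215  -0.1256]
scene rod hi 277 [0.2195 0.2251 0.2259 0.2267 0.2282]
{np.int64(100): np.int64(17), np.int64(102): np.int64(26), np.int64(104): np.int64(24), np.int64(106): np.int64(26), np.int64(108): np.int64(29), np.int64(110): np.int64(31), np.int64(112): np.int64(55), np.int64(114): np.int64(96), np.int64(116): np.int64(36), np.int64(118): np.int64(11), np.int64(120): np.int64(8), np.int64(122): np.int64(5), np.int64(124): np.int64(6), np.int64(126): np.int64(12), np.int64(128): np.int64(8), np.int64(130): np.int64(6), np.int64(132): np.int64(7), np.int64(134): np.int64(9), np.int64(136): np.int64(9), np.int64(138): np.int64(9), np.int64(140): np.int64(8), np.int64(142): np.int64(7), np.int64(144): np.int64(12), np.int64(146): np.int64(9), np.int64(148): np.int64(4), np.int64(150): np.int64(9), np.int64(152): np.int64(6), np.int64(154): np.int64(12), np.int64(156): np.int64(9), np.int64(158): np.int64(9), np.int64(160): np.int64(5), np.int64(162): np.int64(10), np.int64(164): np.int64(9), np.int64(166): np.int64(10), np.int64(
[... 2515 characters left out ...]
4(196): np.int64(7), np.int64(198): np.int64(2), np.int64(200): np.int64(7), np.int64(202): np.int64(6), np.int64(204): np.int64(5), np.int64(206): np.int64(8), np.int64(208): np.int64(7), np.int64(210): np.int64(5), np.int64(212): np.int64(3), np.int64(214): np.int64(9), np.int64(216): np.int64(10), np.int64(218): np.int64(7), np.int64(220): np.int64(10), np.int64(222): np.int64(44), np.int64(224): np.int64(104), np.int64(226): np.int64(34), np.int64(228): np.int64(2), np.int64(230): np.int64(0), np.int64(232): np.int64(0)}
top patch 182 [ 0.5952 -0.0438  0.2249]
0.13 50 [ 0.5951 -0.0437]
0.15 45 [ 0.5953 -0.0435]
0.17 55 [ 0.5954 -0.0437]
0.19 56 [ 0.5956 -0.0437]
0.21 67 [ 0.5958 -0.0438]
```

View pics/c6s.png

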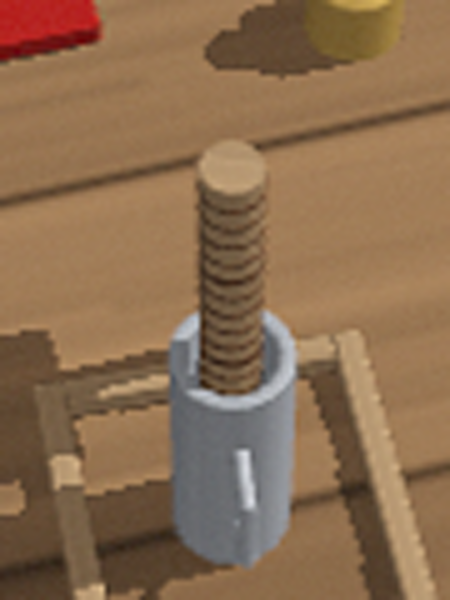

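View pics/c6t.png

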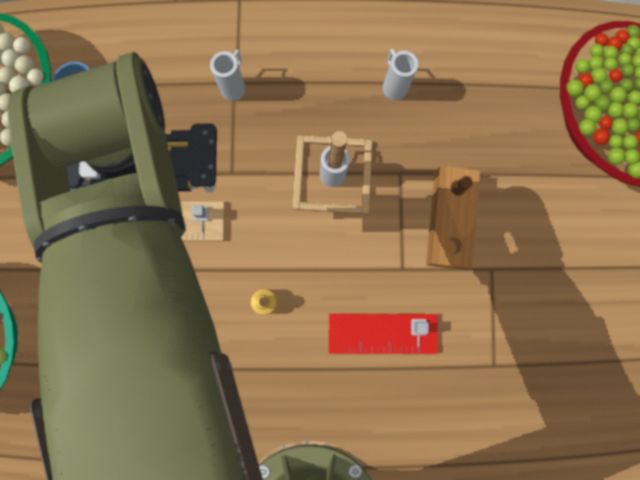

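Run:
```python
from h import *
v,u=np.mgrid[0:480,0:640]
def est(c,f,xy,zc,r=.009):
    d=np.load(f);m=d>0;P=towld(c,np.c_[u[m],v[m]],d[m])
    k=np.hypot(P[:,0]-xy[0],P[:,1]-xy[1])<r; z=P[k][:,2]; z=z[abs(z-zc)<.005]
    for _ in range(5): z0=np.median(z); z=z[abs(z-z0)<.003]
    return len(z),round(z.mean(),5)
def rim(c,f,xy):
    d=np.load(f);m=d>0;P=towld(c,np.c_[u[m],v[m]],d[m])
    r=np.hypot(P[:,0]-xy[0],P[:,1]-xy[1]);z=P[(r>.0175)&(r<.0225)][:,2];z=z[abs(z-.115)<.004]
    for _ in range(5): z0=np.median(z); z=z[abs(z-z0)<.0025]
    return len(z),round(z.mean(),5)
for c,a,b,rm in [('scene',(.4645,-.2470),(.5965,-.0445),(.5972,-.0438)),('top',(.4622,-.2448),(.5955,-.0438),(.5942,-.0429))]:
    print(c,'before',est(c,c+'0d.npy',a,.170),'after',est(c,c+'6d.npy',b,.2247),'rim0',rim(c,c+'0d.npy',rm),'rim6',rim(c,c+'6d.npy',rm))
```

```text
scene before (60, np.float64(0.17001)) after (81, np.float64(0.22499)) rim0 (161, np.float64(0.11487)) rim6 (129, np.float64(0.11449))
top before (106, np.float64(0.16974)) after (121, np.float64(0.22492)) rim0 (219, np.float64(0.11476)) rim6 (164, np.float64(0.11474))
```

The rod stands vertically. Its top is at 0.2250 and the rim at 0.115, so it shows about 110 mm. The cursor reads about 3.3 mm now. Descending on its grip block.

Emit:
servo_tool(translation=[[0,0,12],[0,0,25],[0,0,30],[0,0,30],[0,0,30],[0,0,30],[0,0,30],[0,0,25],[0,0,15],[0,0,10],[0,0,5],[0,0,0],[0,0,0]], yaw=[0,0,0,0,0,0,0,0,0,0,0,0,0])

```text
time: 12.4
position: [0.5253, 0.1867, 0.0293]
tool_rot: [1.0, -0.0, 0.001, -0.0]
wrist_force: [0.1, -0.3, 0.7]
opening: 0.0659
```

Run:
```python
from h import *
s=sense();print(s['position'],s['opening'],s['wrist_force'])
p,d=snapshot('scene'); save('g7',cv2.resize(p[150:300,370:520],(600,600),interpolation=cv2.INTER_CUBIC))
```

```text
[0.52529315 0.18667702 0.02927786] 0.06589565596255813 [ 0.09770018 -0.28896191  0.656375  ]
```

View pics/g7.png

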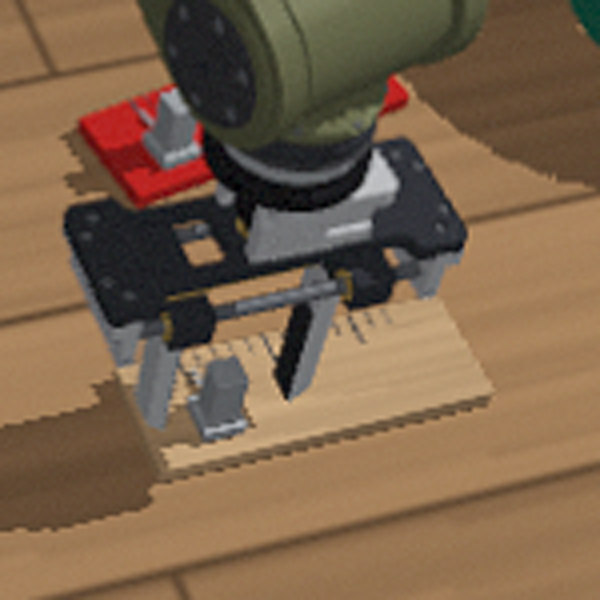

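The block at crop (222,385) is between the fingers. Closing on it.

Emit:
servo_tool(translation=[[0,0,0],[0,0,0],[0,0,0],[0,0,0],[0,0,0],[0,0,0],[0,0,0],[0,0,0],[0,0,0],[0,0,0]], yaw=[0,0,0,0,0,0,0,0,0,0], grip=0, newtons=12)

```text
time: 13.45
position: [0.5248, 0.1866, 0.0285]
tool_rot: [1.0, -0.0, 0.0, -0.0]
wrist_force: [0.3, 1.2, 0.2]
opening: 0.018
```

Emit:
servo_tool(translation=[[0,-5,0],[0,-10,0],[0,-13,0],[0,-13,0],[0,-13,0],[0,-13,0],[0,-13,0],[0,-13,0],[0,-8,0],[0,-4,0],[0,-1,0],[0,0,0],[0,0,0],[0,0,0]], yaw=[0,0,0,0,0,0,0,0,0,0,0,0,0,0])

```text
time: 14.85
position: [0.5248, 0.2924, 0.0285]
tool_rot: [1.0, -0.0, -0.0, -0.0]
wrist_force: [-2.1, 1.6, 1.2]
opening: 0.0181
```

Run:
```python
from h import *
s=sense();print(s['position'],s['opening'],s['wrist_force'])
p,d=snapshot('scene'); save('g8',cv2.resize(p[180:280,390:500],(660,600),interpolation=cv2.INTER_CUBIC))
```

```text
[0.52476723 0.29243377 0.0284528 ] 0.018107206669902173 [-2.13495533  1.64282611  1.19958749]
```

View pics/g8.png

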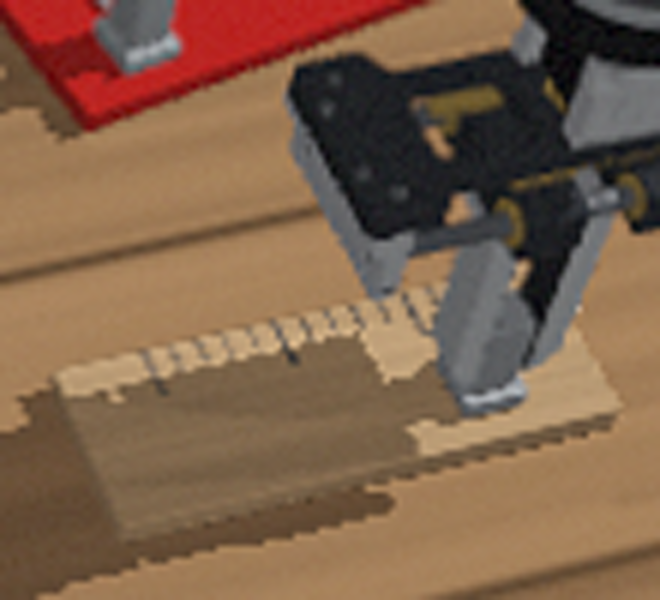

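The cursor moved 105.8 mm. I'll release, retract and read it unobstructed.

Emit:
servo_tool(translation=[[0,0,0],[0,0,0],[0,0,0],[0,0,0],[0,0,0],[0,0,0],[0,0,0],[0,0,-10],[0,0,-25],[0,0,-40],[0,0,-40],[0,0,-40],[0,0,-20],[-25,0,0],[-30,0,0],[-30,0,0],[-30,0,0],[-20,0,0],[0,0,0]], yaw=[0,0,0,0,0,0,0,0,0,0,0,0,0,0,0,0,0,0,0], grip=0.7)

```text
time: 16.8
position: [0.3883, 0.2928, 0.2046]
tool_rot: [1.0, 0.001, 0.0, -0.0]
wrist_force: [-0.1, -0.2, 0.8]
opening: 0.0659
```

Run:
```python
from h import *
s=sense();print(s['position'],s['opening'],s['wrist_force'])
for c in ['scene','top']:
    p,d=snapshot(c); cv2.imwrite('pics/%s9.png'%c,p); np.save(c+'9d.npy',d)
p=cv2.imread('pics/scene9.png');save('g9',cv2.resize(p[205:275,390:500],(770,490),interpolation=cv2.INTER_CUBIC))
```

```text
[0.38829013 0.29280386 0.20463053] 0.0658672039572384 [-0.1465794  -0.2175032   0.82664819]
```

View pics/g9.png

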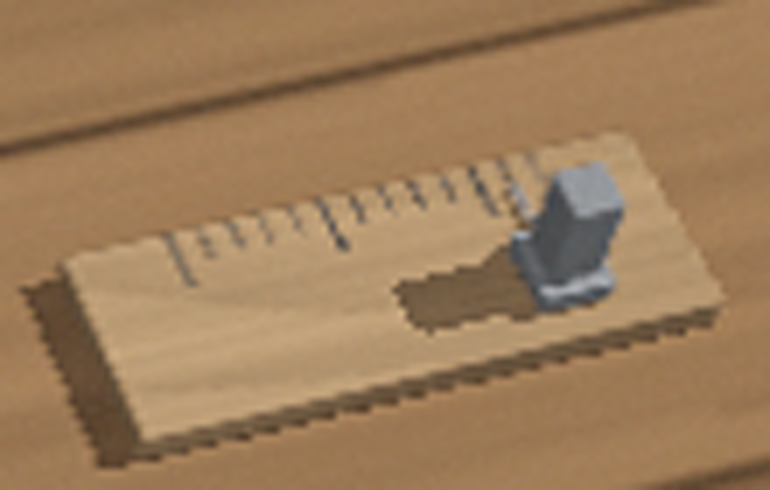

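View pics/top9.png

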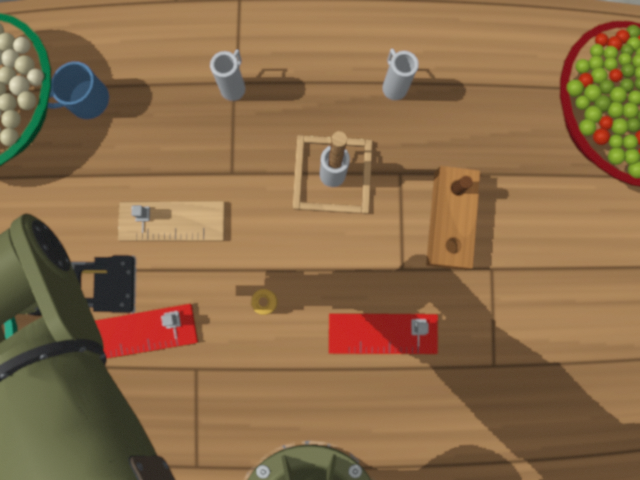

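Run:
```python
from h import *
from scipy.signal import find_peaks
def rect(c,f,z):
    ys=np.arange(.165,.315,.00025);xs=np.arange(.535,.47,-.00025)
    X,Y=np.meshgrid(xs,ys,indexing='ij')
    uv=topix(c,np.c_[X.ravel(),Y.ravel(),np.full(X.size,z)]).reshape(*X.shape,2).astype(np.float32)
    return cv2.remap(cv2.imread(f),uv[...,0],uv[...,1],cv2.INTER_CUBIC),ys,xs
out=[]
for c in ['top','scene']:
    a,ys,xs=rect(c,'pics/%s9.png'%c,.012); out.append(a)
    g=a.astype(float).mean(2)
    for lo,hi in [(.478,.484),(.484,.490),(.491,.498)]:
        r=g[(xs>lo)&(xs<hi)].mean(0); r=r-cv2.GaussianBlur(r[None].astype(np.float32),(0,0),20)[0]
        pk,_=find_peaks(-r,prominence=4); print(c,lo,hi,[(round(ys[i]*1000,1),int(r[i])) for i in pk])
    d=np.load(c+'9d.npy');v,u=np.mgrid[0:480,0:640];m=d>0;P=towld(c,np.c_[u[m],v[m]],d[m])
    k=(abs(P[:,0]-.524)<.02)&(abs(P[:,1]-.293)<.02)&(abs(P[:,2]-.055)<.003);q=P[k]
    print(c,'block top',k.sum(),q.mean(0),np.percentile(q[:,1],[3,97]),cv2.minAreaRect((q[:,:2]*1000).astype(np.float32)))
save('rect9',np.vstack(out))
```

```text
top 0.478 0.484 [(np.float64(184.3), -12), (np.float64(194.5), -5), (np.float64(204.3), -6), (np.float64(214.5), -6), (np.float64(225.0), -5), (np.float64(234.5), -10), (np.float64(244.3), -6), (np.float64(254.0), -9), (np.float64(264.8), -7), (np.float64(274.0), -6), (np.float64(284.3), -11), (np.float64(294.3), -5), (np.float64(304.8), -6)]
top 0.484 0.49 [(np.float64(184.3), -16), (np.float64(194.5), -5), (np.float64(204.3), -6), (np.float64(214.5), -5), (np.float64(224.8), -3), (np.float64(234.5), -14), (np.float64(244.5), -5), (np.float64(254.5), -9), (np.float64(265.0), -7), (np.float64(274.3), -5), (np.float64(284.5), -13), (np.float64(294.3), -10), (np.float64(304.8), -7)]
top 0.491 0.498 [(np.float64(184.3), -16), (np.float64(214.8), 0), (np.float64(234.3), -15), (np.float64(254.5), 0), (np.float64(284.0), -8), (np.float64(290.5), -16)]
top block top 99 [0.52378779 0.29263189 0.05473599] [0.28456595 0.30059896] ((524.058837890625, 292.40679931640625), (18.03553581237793, 16.894887924194336), 1.0440690517425537)
scene 0.478 0.484 [(np.float64(172.0), -3), (np.float64(183.0), 
[... 350 characters left out ...]
3.0), -25), (np.float64(193.0), -20), (np.float64(203.3), -21), (np.float64(212.8), -17), (np.float64(223.0), -16), (np.float64(233.0), -42), (np.float64(243.3), -34), (np.float64(253.3), -19), (np.float64(263.0), -33), (np.float64(273.5), -26), (np.float64(283.3), -41), (np.float64(293.5), -20), (np.float64(304.3), -9)]
scene 0.491 0.498 [(np.float64(183.0), -27), (np.float64(208.8), -1), (np.float64(233.3), -46), (np.float64(266.5), 0), (np.float64(283.3), -27), (np.float64(290.3), -22), (np.float64(305.5), -39)]
scene block top 64 [0.52524531 0.29040483 0.05429966] [0.28214776 0.30002797] ((524.8709716796875, 290.9678039550781), (19.054718017578125, 19.716276168823242), 8.530269622802734)
```

View pics/rect9.png

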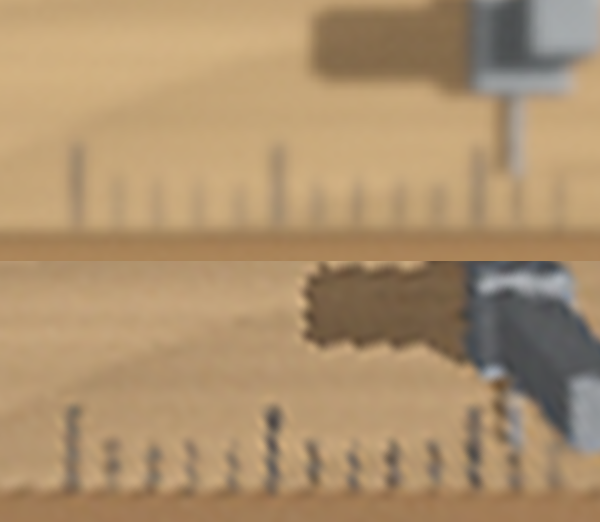

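Ticks against the pointer, corrected for parallax, read about 108.1 mm in both cameras. Gripping had shifted the cursor back about 1 mm. The target is about 109.8 mm, so I'll regrip and nudge it about 1.7 mm further.

Emit:
servo_tool(translation=[[20,0,0],[30,0,0],[30,0,0],[30,0,0],[26,0,0],[0,0,15],[0,0,30],[0,0,40],[0,0,40],[0,0,30],[0,0,15],[0,0,6],[0,0,0],[0,0,0]], yaw=[0,0,0,0,0,0,0,0,0,0,0,0,0,0])

```text
time: 18.3
position: [0.5267, 0.2929, 0.029]
tool_rot: [1.0, -0.0, 0.001, -0.001]
wrist_force: [0.8, -0.2, 0.6]
opening: 0.0661
```

Emit:
servo_tool(translation=[[0,0,0],[0,0,0],[0,0,0],[0,0,0],[0,0,0],[0,0,0],[0,0,0],[0,0,0],[0,0,0],[0,0,0]], yaw=[0,0,0,0,0,0,0,0,0,0], grip=0)

```text
time: 19.3
position: [0.5258, 0.2926, 0.0274]
tool_rot: [1.0, -0.0, -0.0, 0.0]
wrist_force: [-1.0, -0.5, 0.5]
opening: 0.0178
```

Emit:
servo_tool(translation=[[0,-0.8,0],[0,-0.8,0],[0,0,0],[0,0,0],[0,0,0]], yaw=[0,0,0,0,0])

```text
time: 19.8
position: [0.5258, 0.2942, 0.0275]
tool_rot: [1.0, -0.0, 0.0, -0.0]
wrist_force: [-0.1, 0.7, 0.5]
opening: 0.018
```

Emit:
servo_tool(translation=[[0,0,0],[0,0,0],[0,0,0],[0,0,0],[0,0,0],[0,0,0],[0,0,0],[0,0,-10],[0,0,-25],[0,0,-40],[0,0,-40],[0,0,-40],[0,0,-20],[-25,0,0],[-30,0,0],[-30,0,0],[-30,0,0],[-20,0,0],[0,0,0]], yaw=[0,0,0,0,0,0,0,0,0,0,0,0,0,0,0,0,0,0,0], grip=0.7)

```text
time: 21.7
position: [0.3893, 0.2944, 0.2036]
tool_rot: [1.0, 0.001, 0.0, -0.0]
wrist_force: [1.4, 0.2, 0.9]
opening: 0.0657
```

Run:
```python
from h import *
from scipy.signal import find_peaks
s=sense();print(s['position'],s['opening'],s['wrist_force'])
out=[]
for c in ['top','scene']:
    p,d=snapshot(c); save(c+'10',p)
    ys=np.arange(.165,.315,.00025);xs=np.arange(.535,.47,-.00025)
    X,Y=np.meshgrid(xs,ys,indexing='ij')
    for z in (.012,):
        uv=topix(c,np.c_[X.ravel(),Y.ravel(),np.full(X.size,z)]).reshape(*X.shape,2).astype(np.float32)
        out.append(cv2.remap(p,uv[...,0],uv[...,1],cv2.INTER_CUBIC))
    v,u=np.mgrid[0:480,0:640]
    res=[]
    for dd in (np.load(c+'0d.npy'),np.load(c+'9d.npy'),d):
        m=dd>0;P=towld(c,np.c_[u[m],v[m]],dd[m]); k=(abs(P[:,0]-.524)<.02)&(P[:,1]>.15)&(P[:,1]<.34)&(abs(P[:,2]-.055)<.003)
        q=P[k];res.append((q[:,1].mean().round(4),np.round((q[:,1].min()+q[:,1].max())/2,4)))
    print(c,res)
    m=d>0;P=towld(c,np.c_[u[m],v[m]],d[m]);k=(np.hypot(P[:,0]-.596,P[:,1]+.044)<.009)&(abs(P[:,2]-.225)<.003);print('rod top',P[k].mean(0))
save('rect10',np.vstack(out))
```

```text
[0.38931764 0.29438576 0.20360758] 0.06573709432532174 [1.38658043 0.15489064 0.93978206]
top [(np.float64(0.1879), np.float64(0.1878)), (np.float64(0.2926), np.float64(0.2924)), (np.float64(0.2941), np.float64(0.2946))]
rod top [ 0.59590165 -0.04382318  0.2248877 ]
scene [(np.float64(0.1858), np.float64(0.1855)), (np.float64(0.2904), np.float64(0.291)), (np.float64(0.2921), np.float64(0.2923))]
rod top [ 0.5959483  -0.04401583  0.22508291]
```

View pics/rect10.png

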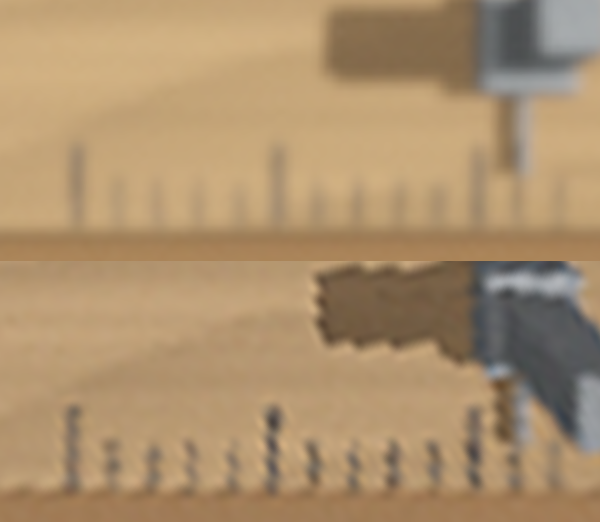

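View pics/scene10.png

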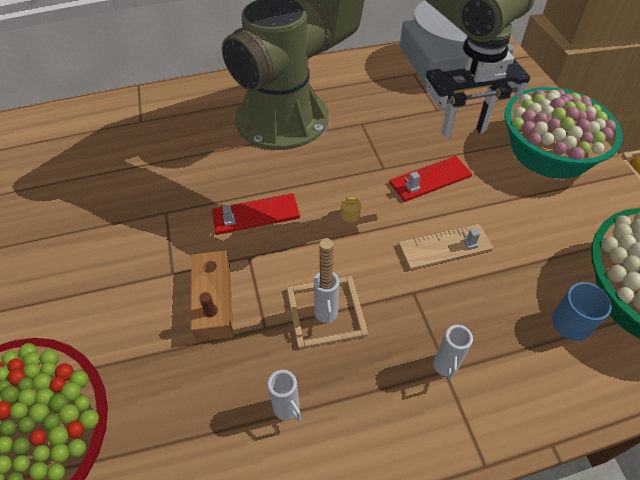

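The scene view shows the rod upright in the framed measure at (326,265) and the cursor at (473,238). The reading is about 109.7 mm against about 109.9 mm of rod showing, and the robot is clear. Handing in.

```bash
python3 -c "
from plant import *
print(finish_job())"
```

```text
the job is handed in; nothing more can be done
None
```

I lowered the dip rod into the framed measure and let it go standing on the bottom. I then slid the wooden rule's cursor to the length that shows above the rim. The job was handed in at about 22 s; no verdict is reported.

- **Lowering:** the rod met the floor with about 16 N showing at the wrist. I eased off before opening the gripper, and the rod did not drop.
- **Rod:** both cameras put its top at about 0.225 m, with the rim at 0.115 m, so 110 mm shows. The arm's own height gave about 109 mm, probably because the rod slipped slightly in the grip at contact. It was still upright at the last look.
- **Cursor:** the first slide ended at about 108.1 mm because gripping had pushed the cursor back about 1 mm, so I regripped and moved it 1.6 mm further. The last checks read 109.7 mm (top camera, grip block), 109.2 mm (scene camera, grip block) and about 110 mm (pointer against ticks). They agree with each other and with the rod to about 1 mm.

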